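# Sort washed stir bars into the sloping length rack

### The job

Three washed stir bars, alike but for their length, lie on the bench: put each one away in the compartment of the sloping rack that is cut to its length. The rack is its own gauge: a bar belongs in the shortest compartment into which it drops right down, and one that is too long stays up on the end walls, so try it without forcing it. Finish with one bar lying fully down in each of the three compartments, let go, and leave the beaker, dish, well plate, marker and wash bottle where they are.

Things in the scene. Friction and masses are not known exactly. Their poses are not given: they have to be found in the camera images.
- bar_a_mid (a point): Middle (half-way along and up) of one stir bar: a smooth white rod with eight flat sides, 16 mm across the flats, squared ends, lying on a flat on the bench, 45 to 95 g. One of the three is 100, one 110 and one 120 mm long; the letter does not tell which. x lies along the bar (both ends alike), z up at the start.
- bar_b_mid (a point): Middle (half-way along and up) of one stir bar: a smooth white rod with eight flat sides, 16 mm across the flats, squared ends, lying on a flat on the bench, 45 to 95 g. One of the three is 100, one 110 and one 120 mm long; the letter does not tell which. x lies along the bar (both ends alike), z up at the start.
- bar_c_mid (a point): Middle (half-way along and up) of one stir bar: a smooth white rod with eight flat sides, 16 mm across the flats, squared ends, lying on a flat on the bench, 45 to 95 g. One of the three is 100, one 110 and one 120 mm long; the letter does not tell which. x lies along the bar (both ends alike), z up at the start.
- rack: Grey block on an aluminium stand, fixed; origin under its centre on the bench. Its face slopes up towards its +x at 30 degrees: 164 mm along the slope, 186 mm wide (y), 44 to 126 mm high. Three compartments lie side by side, 60 mm apart. A finger groove 52 mm wide, 6 mm deeper than they are, crosses the middles of all three, so a bar held by its middle can be set right down; 44 mm is free there to the next bar.
- slot_short (a point): The short compartment (at the rack's +y side), 105 mm long between its end walls, 20 mm wide, 13 mm deep, upright walls. The point is where the middle of a fully seated bar lies, 8 mm above the floor; x runs along it up the slope, y level across it, z square out of the sloping face (30 degrees from vertical).
- slot_medium (a point): The medium compartment (the middle one), 115 mm long between its end walls, 20 mm wide, 13 mm deep, upright walls. The point is where the middle of a fully seated bar lies, 8 mm above the floor; x runs along it up the slope, y level across it, z square out of the sloping face (30 degrees from vertical).
- slot_long (a point): The long compartment (at the rack's -y side), 125 mm long between its end walls, 20 mm wide, 13 mm deep, upright walls. The point is where the middle of a fully seated bar lies, 8 mm above the floor; x runs along it up the slope, y level across it, z square out of the sloping face (30 degrees from vertical).
- beaker: Empty glass beaker, 68 mm across, 95 mm tall; origin under its centre. Leave alone.
- dish: Covered Petri dish, 61 mm across, 15 mm tall; origin under its centre. Leave alone.
- wellplate: Clear 24-well plate with pink medium, 128 x 86 x 20 mm, x along its length; origin under its centre. Leave alone.
- marker: Dark blue felt marker with a black cap, 135 mm long along x, 13 mm thick; origin under its middle. Leave alone.
- washbottle: White wash bottle with a bent spout towards its -x, 74 mm across, 212 mm tall; origin under its centre. Leave alone.
Mind the look-alikes: they are no part of the job. Leave any yellow look-alike of the part that bears bar_c_mid alone.

How it is judged:
By the outcome, as a careful person would: the job done as asked, in the order asked, and still so for the second after the job is handed in, with the robot touching nothing.
It also fails if it takes over 67 s, if anything falls off the work surface, if the arm or the gripper's body presses on something with over 40 N, if the wrist force passes 120 N, or if a joint passes its speed limit or range.

### The arm

A 6-joint arm with a two-finger parallel gripper is mounted at the origin on the work surface. World frame = base frame: x ahead of the robot, y to its left, z up, the work surface at z = 0. Lengths are in m, angles in rad, forces in N, time in s.
With the tool pointing down it reaches from about 0.375 to 0.975 m from the base axis. Payload 3.8 kg.
Tool frame: the origin (TCP) lies on the centre line of the jaws, within the pads' length; the fingertips stand 17 mm ahead of it and the grasp point (between the pads) lies 2 mm behind it (bot.tip_extent is the distance from the TCP to the fingertips, in m); z points along the fingers, y is the line along which they close (so a half turn about z gives the same grasp; the last joint's range is limited). The gripper opens to 85 mm and grips with 20 to 120 N. Pads are 22 mm wide; open, the fingers measure 114 mm over their backs; the gripper's body (76 mm by 85 mm) begins 54 mm behind the grasp point. The pads swing forward as they close: fully open they stand 13 mm farther back than shut.
Start: joints at [-1.29, 0.264, 1.604, -0, 1.274, -0.037], TCP at [0.211, -0.641, 0.248] pointing down, gripper open.
Joint ranges: [-2.63, 2.63], [-0.94, 2.18], [0.31, 2.57], [-1.31, 4.45], [0, 2.66], [-2.55, 2.55]. Speed limits (rad/s): [2.57, 2.57, 3.14, 3.14, 3.14, 3.14].

### API

Orientations are given as a rotation vector (axis times angle).
In Python, from workcell import readout, read_camera, finish_job, bot gives the robot as it stands.
- The arm moves only by the tool jog_arm, never from a script. Its argument "deltas" is one flat list of numbers, 7 for each row, row after row: the shift along the tool's x, y, z in m, then the turn, a rotation vector about the tool's x, y, z in degrees, then the gripper command: -1 is shut, 1 is fully open, values between are in proportion. A call has 1 to 8 rows; each row is the pose to reach, as a shift and turn from the pose commanded when the call began, along the tool's axes at that moment; what a row does not reach only later rows make up. A row lasts 1/10 s, in which the tool goes at most 50 mm and 8.59 degrees, less where a joint would pass 70% of its speed; a pose out of reach is approached as far as the arm can. A call with a gripper value outside its range is refused whole. The fingers move at their own pace and stop on an object; "squeeze" is the grip in N (left out, the last holds). Time passes only in rows, so rows that repeat a pose let the fingers close. It gives the time, the measured TCP pose, the force, the opening and the grip force at its end, in the units of the state.
- readout.read_state(): the state, without advancing time (a new reading comes with each control period).
- read_camera(name): name is "scene" or "top" or "wrist"; returns a dict with "color" (400x640x3 uint8, blue, green, red), "fx", "fy", "cx", "cy" (pixels), "dist" ([k1, k2, p1, p2, k3] as OpenCV has them; the pictures are not rectified), "origin" and "attitude" of the camera in the world. Camera axes: x right, y down, z forward; pixel columns grow to the right and rows downward; lengths in m; the calibration is good to about 2 mm. A picture is of the moment at which its call begins. There is no depth.
- finish_job(): hands the job in; it is judged then, once.
The state is a dict: "time": time; "q": joint angles; "joint_vel": joint speeds; "joint_torque": joint torques, N m; "tool_pos": TCP position; "tcp_rot": TCP orientation; "wrist_force": force on the tool from outside, world axes, zero at the start; "torque": the same for the moment, N m; "width": opening from 0.0 (shut) to 1.0 (fully open); "grip_force": force on a finger pad.
Only numpy, scipy, OpenCV 4.12 (cv2) and the standard library are available. Lean on these libraries where they do the work, as an engineer would, in place of code of your own. Each camera call takes 0.05 s, during which the arm holds its last target. There are 200 camera calls.

## Working session

There is one attempt and no reset: what is moved stays moved. The work goes in short steps, Python scripts to look and compute and a tool call to move; the robot and the scene stay as the last step left them, time stands still between calls to the robot, and variables do not carry over. Pictures are saved under pics/ and viewed, at most 12 in all, crops included, and the job is handed in when it is done.

Besides the shell and the picture viewer there is one more tool, called as name(argument=value, ...) on one line, values as JSON. jog_arm: Moves the arm, as the interface text tells. Its arguments: {"type":"object","properties":{"deltas":{"type":"array"},"squeeze":{"type":"number"}},"required":["deltas"]}

```bash
ls; mkdir -p pics; cat > h.py <<'E'
import numpy as np, cv2
from scipy.spatial.transform import Rotation as R
from workcell import readout, read_camera, finish_job, bot
def cam(c):
    K=np.array([[c['fx'],0,c['cx']],[0,c['fy'],c['cy']],[0,0,1.]]); A=np.array(c['attitude'],float)
    A=R.from_rotvec(A).as_matrix() if A.size==3 else A.reshape(3,3) if A.size==9 else R.from_quat(A).as_matrix()
    return K,np.array(c['dist'],float),np.array(c['origin'],float),A
def ray(c,px):
    K,d,o,A=cam(c); u=cv2.undistortPoints(np.array(px,float).reshape(-1,1,2),K,d).reshape(-1,2)
    return o,np.c_[u,np.ones(len(u))]@A.T
def onplane(c,px,z):
    o,v=ray(c,px); return o+v*((z-o[2])/v[:,2])[:,None]
def proj(c,P):
    K,d,o,A=cam(c); p,_=cv2.projectPoints((np.array(P,float).reshape(-1,3)-o)@A,np.zeros(3),np.zeros(3),K,d); return p.reshape(-1,2)
E
python3 - <<'E'
from h import *
for n in ("top","scene"):
    c=read_camera(n); cv2.imwrite(f"pics/{n}0.png",c['color']); print(n,{k:v for k,v in c.items() if k!='color'})
    np.save(f"{n}0.npy",c,allow_pickle=True)
print(readout.read_state())
E
```

```text
pics
top {'fx': 381.41542472582506, 'fy': 381.41542472582506, 'cx': 318.44536976954925, 'cy': 194.45428085068227, 'dist': array([-0.01143177,  0.        ,  0.        ,  0.        ,  0.        ]), 'origin': array([ 0.53072787, -0.05907584,  0.9446621 ]), 'attitude': array([-2.22100814,  2.20296066, -0.03631717])}
scene {'fx': 406.67993601760384, 'fy': 406.67993601760384, 'cx': 319.7863025227481, 'cy': 203.63013865273726, 'dist': array([0.00461052, 0.        , 0.        , 0.        , 0.        ]), 'origin': array([1.22136471, 0.14378197, 0.5999624 ]), 'attitude': array([-1.42626782, -1.94764647,  0.97300403])}
{'time': 0.1, 'q': array([-1.28991642e+00,  2.64728603e-01,  1.60525447e+00, -1.53399086e-05,
        1.27370682e+00, -3.69641393e-02]), 'joint_vel': array([-0.00010732, -0.0019239 , -0.00355877, -0.00054944, -0.0001738 ,
        0.00051908]), 'joint_torque': array([-2.06229702e-04, -5.16706288e+01, -3.68591845e+01, -3.42349961e-05,
        6.37778838e-03, -5.34720334e-05]), 'tool_pos': array([ 0.21072672, -0.64059465,  0.24704307]), 'tcp_rot': array([-3.09994890e+00, -4.96847143e-01,  4.23356295e-04]), 'wrist_force': array([ 0.19548228, -0.44762974, -0.85409235]), 'torque': array([ 0.04096195, -0.07243589,  0.06145956]), 'grip_force': 0.0, 'width': 0.9995036340900846}
```

View pics/top0.png

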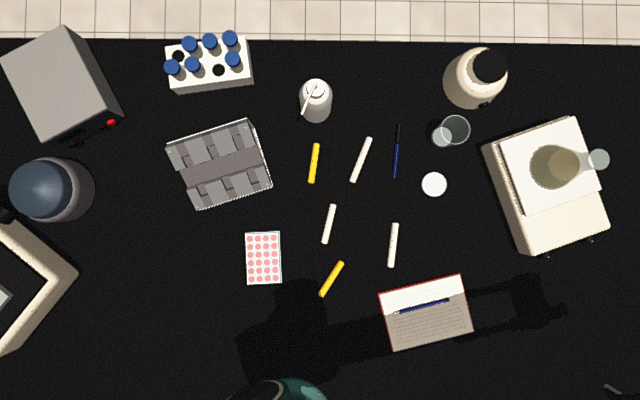

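View pics/scene0.png

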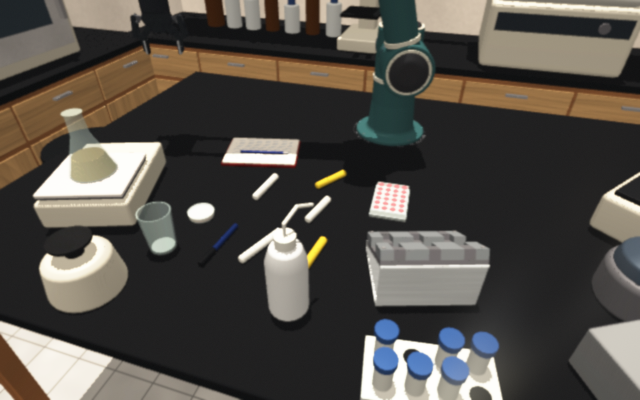

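Top view: the white bars are at (361,160), (329,224) and (393,245). Two yellow look-alikes at (314,163) and (332,279) are not to be touched, since the bars are described as white. The rack is at (220,165). Next I measure, and enlarge the bars and rack.

```bash
cat > m.py <<'E'
from h import *
def bars(c,z=0.012,roi=None,amin=150,amax=1500):
    im=c['color']; hsv=cv2.cvtColor(im,cv2.COLOR_BGR2HSV)
    m=((hsv[...,2]>120)&(hsv[...,1]<70)).astype(np.uint8)*255
    out=[]
    for k in cv2.findContours(m,cv2.RETR_EXTERNAL,cv2.CHAIN_APPROX_NONE)[0]:
        a=cv2.contourArea(k)
        if not amin<a<amax: continue
        (x,y),(w,h),_=cv2.minAreaRect(k)
        if max(w,h)<3*min(w,h): continue
        P=onplane(c,k.reshape(-1,2),z)[:,:2]
        r=cv2.minAreaRect((P*1000).astype(np.float32)); b=cv2.boxPoints(r)
        e=[b[1]-b[0],b[2]-b[1]]; L=max(e,key=np.linalg.norm)
        out.append((np.round([x,y]),np.round(np.array(r[0]),1),round(float(np.linalg.norm(L)),1),round(float(min(map(np.linalg.norm,e))),1),round(float(np.degrees(np.arctan2(L[1],L[0])))%180,1)))
    return out
E
python3 - <<'E'
from m import *
c=np.load("top0.npy",allow_pickle=True).item()
for b in bars(c): print(b)
im=c['color']
a=cv2.resize(im[110:220,155:285],None,fx=4.6,fy=4.6,interpolation=cv2.INTER_CUBIC)
cv2.imwrite("pics/rack.png",a)
b=cv2.resize(im[120:310,290:420],None,fx=3,fy=3,interpolation=cv2.INTER_CUBIC)
cv2.imwrite("pics/barscrop.png",b)
print(onplane(c,[(220,165)],.08), onplane(c,[[166,149],[248,120],[272,186],[198,210]],.1))
E
```

```text
(array([393., 245.]), array([ 433., -248.]), 109.2, 16.7, 173.1)
(array([328., 223.]), array([484.4, -90.5]), 99.3, 16.0, 166.9)
(array([361., 159.]), array([ 642.4, -168.5]), 120.4, 16.0, 158.6)
[[0.61802134 0.1588534  0.08      ]] [[0.65062334 0.27425325 0.1       ]
 [0.71691429 0.09309294 0.1       ]
 [0.57035432 0.03801938 0.1       ]
 [0.5158995  0.20096087 0.1       ]]
```

View pics/rack.png

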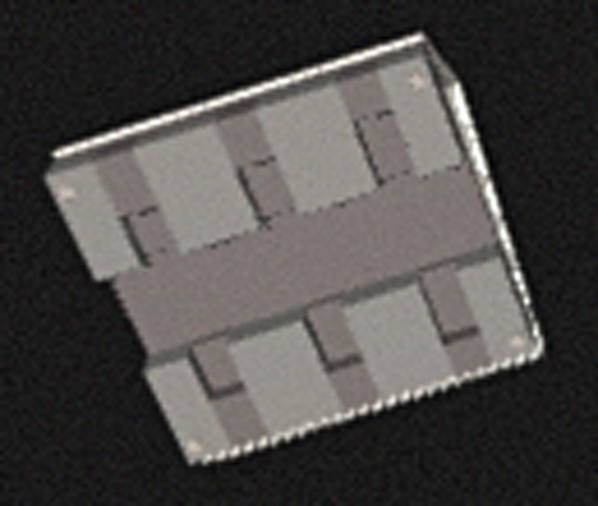

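View pics/barscrop.png

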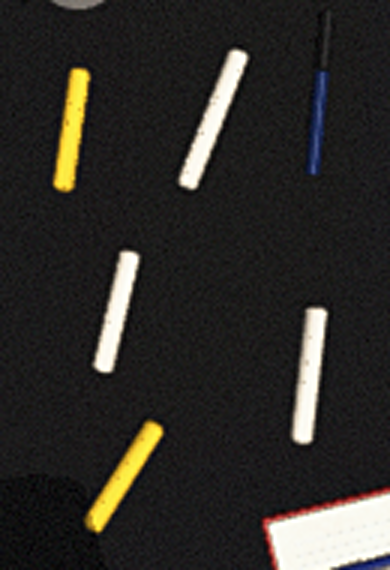

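The top view gives lengths of about 109, 99 and 120 mm, all clearly apart. The bar at (393,245) is 110, the one at (329,224) is 100 and the one at (361,160) is 120. The crop confirms three white bars and two yellow decoys. The rack's high edge is at the top of the picture, and its +y side (the short slot) is on the left. I'll check the robot helpers and plan a close look at the rack.

```bash
cat >> h.py <<'E'
def tgt(pos,yaw,tilt):
    """tool x at yaw (deg), tilted so the tool z leans forward (along tool x) by tilt deg"""
    y=np.radians(yaw); Rz=R.from_euler('z',yaw,degrees=True); 
    return np.array(pos,float), Rz*R.from_euler('y',-tilt,degrees=True)*R.from_euler('x',180,degrees=True)
def delta(p,r,s=None):
    s=s or readout.read_state(); r0=R.from_rotvec(s['tcp_rot'])
    d=r0.inv().apply(p-s['tool_pos']); w=(r0.inv()*r).as_rotvec(degrees=True)
    return np.round(d,4).tolist(),np.round(w,2).tolist()
E
python3 - <<'E'
from h import *
print([a for a in dir(bot) if not a.startswith('__')], bot.tip_extent)
s=readout.read_state(); r0=R.from_rotvec(s['tcp_rot']); w=read_camera("wrist"); K,d,o,A=cam(w)
print(r0.as_matrix().round(3).tolist()); print("cam in tool",r0.inv().apply(o-s['tool_pos']).round(4), (r0.inv().as_matrix()@A).round(3).tolist(), K[0,0],K[0,2],K[1,2],d)
p,r=tgt([.527,.12,.27],22,30); print(r.as_matrix().round(3).tolist(),delta(p,r))
E
```

```text
['MotionError', 'tip_extent'] 0.017
[[0.95, 0.313, -0.001], [0.313, -0.95, 0.002], [0.0, -0.002, -1.0]]
cam in tool [ 0.0799  0.     -0.1256] [[0.002, -0.951, -0.31], [1.0, 0.001, 0.001], [-0.0, -0.31, 0.951]] 358.8210701963111 323.82680496422154 195.71203958324745 [-0.08209701  0.          0.          0.          0.        ]
[[0.803, 0.375, 0.464], [0.324, -0.927, 0.187], [0.5, 0.0, -0.866]] ([0.5381, -0.6238, -0.0216], [0.9, 29.98, -3.73])
```

jog_arm(deltas=[0.26, -0.3, 0, 0, 0, 0, 0, 0.26, -0.3, 0, 0, 0, 0, 0, 0.26, -0.3, 0, 0, 0, 0, 0, 0.26, -0.3, 0, 0, 0, 0, 0, 0.26, -0.3, 0, 0, 0, 0, 0, 0.26, -0.3, 0, 0, 0, 0, 0, 0.26, -0.3, 0, 0, 0, 0, 0, 0.26, -0.3, 0, 0, 0, 0, 0])

```text
time: 0.95
tool_pos: [0.3643, -0.2728, 0.2481]
tcp_rot: [-3.102, -0.497, -0.0]
wrist_force: [0.7, 0.3, 0.2]
width: 0.498
grip_force: 0.0
```

jog_arm(deltas=[0.28, -0.32, -0.02, 0, 0, 0, 0, 0.28, -0.32, -0.02, 0, 0, 0, 0, 0.28, -0.32, -0.02, 0, 0, 0, 0, 0.28, -0.32, -0.02, 0, 10, 0, 0, 0.28, -0.32, -0.02, 0.9, 30, -3.7, 0, 0.28, -0.32, -0.02, 0.9, 30, -3.7, 0, 0.28, -0.32, -0.02, 0.9, 30, -3.7, 0, 0.28, -0.32, -0.02, 0.9, 30, -3.7, 0])

```text
time: 1.75
tool_pos: [0.5178, 0.0936, 0.2651]
tcp_rot: [-2.89, -0.558, -0.774]
wrist_force: [0.7, -1.2, 0.8]
width: 0.496
grip_force: 0.0
```

```bash
python3 - <<'E'
from h import *
c=read_camera("wrist"); np.save("w1.npy",c,allow_pickle=True); cv2.imwrite("pics/w1.png",c['color'])
E
```

```text
(no output)
```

View pics/w1.png

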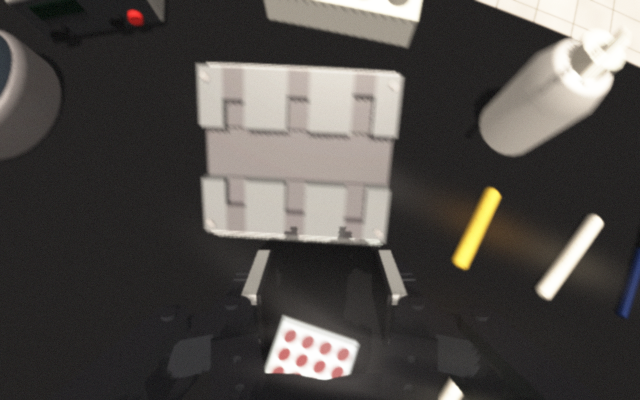

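The rack face fills (197..404, 64..244) seen nearly square-on, with the finger groove across the middle at rows 130–185. The slots are at columns ~233, 297 and 360. Now I fit x, y and yaw from the face corners.

```bash
cat > fit.py <<'E'
from h import *
from scipy.optimize import least_squares
F=np.array([[71,93,126],[71,-93,126],[-71,-93,44],[-71,93,44]])/1000.
def W(v,P): return R.from_euler('z',v[2]).apply(P)+[v[0],v[1],0]
def quad(c,roi,th):
    x0,y0,x1,y1=roi; g=cv2.cvtColor(c['color'],cv2.COLOR_BGR2GRAY)[y0:y1,x0:x1]
    g=cv2.GaussianBlur(g,(3,3),0); m=cv2.morphologyEx((g>th).astype(np.uint8),cv2.MORPH_OPEN,np.ones((5,5)))
    k=max(cv2.findContours(m,cv2.RETR_EXTERNAL,cv2.CHAIN_APPROX_NONE)[0],key=cv2.contourArea)
    h=cv2.convexHull(k); q=cv2.approxPolyDP(h,8,True).reshape(-1,2)+[x0,y0]; return q.astype(float)
E
python3 - <<'E'
from fit import *
w=np.load("w1.npy",allow_pickle=True).item(); t=np.load("top0.npy",allow_pickle=True).item()
qs=[(w,quad(w,(185,50,420,255),100)),(t,quad(t,(160,112,280,215),70))]
v0=[.62,.157,np.radians(22)]
allr=[]
for c,q in qs:
    print(q.tolist()); pr=proj(c,W(v0,F)); print(pr.round(1).tolist())
    qq=np.array([q[np.argmin(np.linalg.norm(q-p,axis=1))] for p in pr])
    f=lambda v:(proj(c,W(v,F))-qq).ravel(); s=least_squares(f,v0); print(s.x[:2].round(4),np.degrees(s.x[2]).round(2),s.fun.round(1))
    allr.append(f)
s=least_squares(lambda v:np.r_[allr[0](v),2*allr[1](v)],v0); print('joint',s.x[:2].round(4),np.degrees(s.x[2]).round(2))
E
```

```text
[[196.0, 64.0], [399.0, 73.0], [385.0, 242.0], [207.0, 231.0]]
[[198.7, 64.2], [403.6, 63.3], [393.5, 230.6], [214.5, 230.6]]
[0.6127 0.1607] 19.2 [-0.2  1.2  2.1  0.1 -0.6 -1.8 -1.6  0.3]
[[247.0, 118.0], [272.0, 187.0], [196.0, 210.0], [167.0, 142.0]]
[[163.3, 147.1], [243.9, 115.6], [272.2, 179.2], [198.7, 208.1]]
[0.6162 0.1551] 16.91 [-1.2  2.3  1.8  2.  -0.4 -2.  -0.2 -2.7]
joint [0.6162 0.1551] 16.91
```

```bash
python3 - <<'E'
from fit import *
w=np.load("w1.npy",allow_pickle=True).item()
im=w['color'][50:255,185:420]; im=cv2.resize(im,None,fx=3.4,fy=2.9,interpolation=cv2.INTER_CUBIC)
cv2.imwrite("pics/w1c.png",im); print(im.shape)
E
```

```text
(594, 799, 3)
```

View pics/w1c.png

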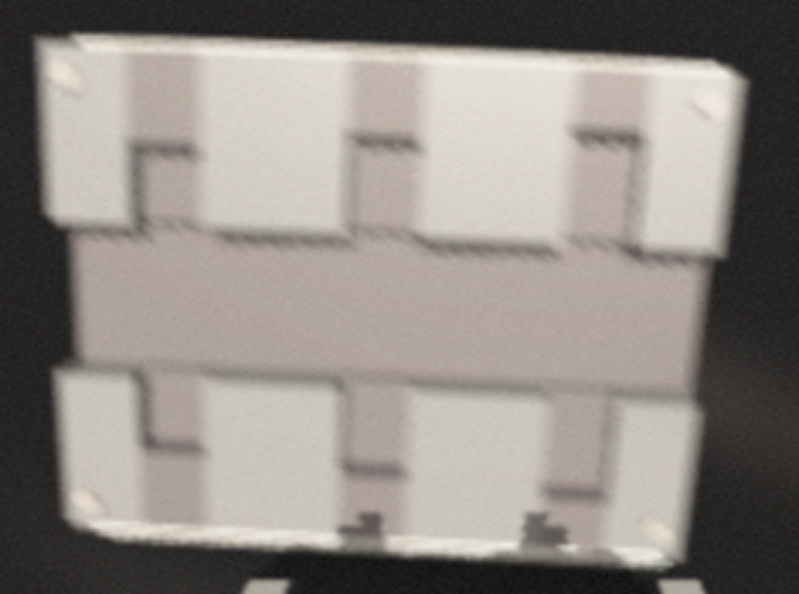

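```bash
cat > pts.py <<'E'
from fit import *
def S(s,y,h=0): return [s*np.cos(np.pi/6)-h*.5, y, 85+s*.5+h*np.cos(np.pi/6)]
D=[(26,70,137,226),(26,50,203,232),(26,10,350,237),(26,-10,422,238),(26,-50,562,244),(26,-70,640,250),
(-26,70,140,371),(-26,50,205,376),(-26,10,340,380),(-26,-10,412,386),(-26,-50,548,391),(-26,-70,612,400),
(82,93,37,40),(82,-93,745,76),(-82,-93,685,560),(-82,93,68,518),(26,93,48,222),(-26,93,57,372),(26,-93,722,254),(-26,-93,700,403)]
P3=np.array([S(a,b) for a,b,_,_ in D])/1000; PX=np.array([[185+(u+.5)/3.4-.5,50+(v+.5)/2.9-.5] for _,_,u,v in D])
E
python3 - <<'E'
from pts import *
w=np.load("w1.npy",allow_pickle=True).item()
f=lambda v:(proj(w,W(v,P3))-PX).ravel()
s=least_squares(f,[.615,.16,.33],loss='soft_l1'); print(s.x[:2].round(4),np.degrees(s.x[2]).round(2)); print(f(s.x).reshape(-1,2).round(1).tolist())
f=lambda v:(proj(w,R.from_rotvec(v[3:]).apply(P3)+v[:3])-PX).ravel()
s=least_squares(f,[.615,.16,0,0,0,.33],loss='soft_l1'); print(s.x.round(4),R.from_rotvec(s.x[3:]).as_euler('zyx',degrees=True).round(2),np.abs(s.fun).mean())
t=np.load("top0.npy",allow_pickle=True).item()
q=[[167+.3,145],[247,118],[272,187],[197,210]]
st=readout.read_state(); print(st['tool_pos'],st['tcp_rot'])
E
```

```text
[0.613  0.1601] 18.15
[[-1.1, -1.3], [0.3, -2.2], [-0.8, -1.5], [-0.8, -0.6], [0.7, 0.1], [-1.0, -0.6], [-0.7, 1.6], [0.1, 1.1], [0.7, 2.3], [-0.2, 1.5], [0.5, 2.5], [2.1, 0.7], [2.7, 0.1], [-0.4, -1.0], [-2.3, -1.0], [0.4, 1.2], [1.4, -1.1], [1.0, -0.2], [-0.6, -0.3], [-0.4, 1.2]]
[ 0.6167  0.163   0.      0.029  -0.0494  0.3257] [18.71 -2.51  2.09] 0.8775837481868857
[0.52040098 0.10141347 0.2676156 ] [-2.88227952 -0.56523087 -0.77725353]
```

```bash
python3 - <<'E'
from pts import *
w=np.load("w1.npy",allow_pickle=True).item(); c=read_camera("wrist"); np.save("w2.npy",c,allow_pickle=True)
g=[cv2.cvtColor(x['color'],cv2.COLOR_BGR2GRAY) for x in (w,c)]
n,st,_=cv2.calcOpticalFlowPyrLK(g[0],g[1],PX.astype(np.float32).reshape(-1,1,2),None,winSize=(25,25)); n=n.reshape(-1,2); print((n-PX).round(1).tolist(),w['origin'],c['origin'])
f=lambda v:(proj(c,W(v,P3))-n).ravel()
s=least_squares(f,[.615,.16,.33],loss='soft_l1'); print(s.x[:2].round(4),np.degrees(s.x[2]).round(2)); print(f(s.x).reshape(-1,2).round(1).tolist())
f=lambda v:(proj(c,R.from_rotvec(v[3:]).apply(P3)+v[:3])-n).ravel()
s=least_squares(f,[.615,.16,0,0,0,.33],loss='soft_l1'); print(s.x.round(4),R.from_rotvec(s.x[3:]).as_euler('zyx',degrees=True).round(2),np.abs(s.fun).mean())
np.save("px2.npy",n)
st=readout.read_state(); print(st['tool_pos'],st['tcp_rot'],st['time'],R.from_rotvec(st['tcp_rot']).inv().apply(c['origin']-st['tool_pos']))
E
```

```text
[[10.5, 8.6], [10.6, 8.9], [10.4, 9.0], [10.7, 9.3], [10.0, 9.2], [10.5, 9.6], [10.1, 8.3], [10.7, 8.9], [10.2, 8.8], [10.9, 9.3], [9.7, 9.1], [10.4, 9.4], [12.1, 10.0], [10.1, 10.1], [6.1, 13.7], [10.0, 7.7], [11.2, 8.8], [10.7, 8.9], [9.4, 9.1], [9.0, 9.0]] [0.52375927 0.09598463 0.41375432] [0.52600512 0.10317055 0.41624628]
[0.6116 0.1573] 18.37
[[-1.1, -0.7], [0.2, -1.9], [-0.8, -1.1], [-1.1, -0.5], [0.9, 0.3], [-1.3, -0.7], [-0.8, 1.9], [-0.6, 0.9], [0.3, 2.3], [-1.2, 1.1], [0.6, 2.3], [1.4, 0.3], [1.5, -0.4], [-0.0, -1.0], [0.8, -6.3], [-0.1, 1.7], [0.7, -0.9], [0.3, -0.6], [0.0, 0.1], [0.2, 1.3]]
[ 0.6152  0.16   -0.0013  0.0254 -0.0419  0.3282] [18.84 -2.12  1.82] 0.8781517099287235
[0.51998728 0.09883298 0.26751926] [-2.88402695 -0.57279031 -0.77545438] 1.85 [ 0.08082037 -0.00163807 -0.12506054]
```

Rack: origin (0.612, 0.158), yaw about 18.5°. The face sits at the expected height and size, with residuals of about 1 mm. Next I hover over the 100 mm bar at (0.484, −0.091).

```bash
python3 - <<'E'
from h import *
print(delta(*tgt([.4844,-.0905,.14],-13.1,0)))
E
```

```text
([-0.155, 0.1613, 0.0576], [-9.31, -29.12, 34.73])
```

jog_arm(deltas=[-0.155, 0.161, 0.058, -9.3, -29.1, 34.7, 0, -0.155, 0.161, 0.058, -9.3, -29.1, 34.7, 0, -0.155, 0.161, 0.058, -9.3, -29.1, 34.7, 0, -0.155, 0.161, 0.058, -9.3, -29.1, 34.7, 0, -0.155, 0.161, 0.058, -9.3, -29.1, 34.7, 0, -0.155, 0.161, 0.058, -9.3, -29.1, 34.7, 0, -0.155, 0.161, 0.058, -9.3, -29.1, 34.7, 0, -0.155, 0.161, 0.058, -9.3, -29.1, 34.7, 0])

```text
time: 2.65
tool_pos: [0.4828, -0.0963, 0.1394]
tcp_rot: [3.119, -0.37, -0.001]
wrist_force: [0.3, 0.2, 0.3]
width: 0.499
grip_force: 0.0
```

```bash
python3 - <<'E'
from m import *
for i in range(2): c=read_camera("wrist")
cv2.imwrite("pics/w3.png",c['color'])
for b in bars(c,.012,amin=300,amax=8000): print(b)
s=readout.read_state(); print(s['tool_pos'],s['tcp_rot'],delta(*tgt([.4844,-.0905,.019],-13.1,0)), R.from_rotvec(s['tcp_rot']).inv().apply(c['origin']-s['tool_pos']))
E
```

```text
(array([587., 318.]), array([ 310.8, -296.1]), 117.8, 52.2, 104.3)
(array([528., 202.]), array([ 434.6, -246.5]), 112.5, 18.7, 173.9)
(array([316., 188.]), array([484.5, -90.2]), 100.9, 15.9, 167.7)
[ 0.4826252  -0.09586825  0.13992414] [ 3.11852582e+00 -3.69040558e-01  1.02564863e-03] ([0.0004, -0.0058, 0.1209], [0.07, -0.05, -0.4]) [ 8.00013600e-02  9.51734861e-05 -1.25386654e-01]
```

jog_arm(deltas=[0.001, -0.006, 0.05, 0, 0, 0, 0, 0.001, -0.006, 0.09, 0, 0, 0, 0, 0.001, -0.006, 0.11, 0, 0, 0, 0, 0.001, -0.006, 0.121, 0, 0, 0, 0, 0.001, -0.006, 0.121, 0, 0, 0, 0, 0.001, -0.006, 0.121, 0, 0, 0, -0.4, 0.001, -0.006, 0.121, 0, 0, 0, -1, 0.001, -0.006, 0.121, 0, 0, 0, -1], squeeze=50)

```text
time: 3.55
tool_pos: [0.487, -0.0909, 0.0206]
tcp_rot: [3.118, -0.37, 0.005]
wrist_force: [-0.6, 0.5, 5.5]
width: 0.168
grip_force: 50.2
```

jog_arm(deltas=[0, 0, 0, 0, 0, 0, -1, 0, 0, 0, 0, 0, 0, -1, 0, 0, 0, 0, 0, 0, -1])

```text
time: 3.85
tool_pos: [0.487, -0.0909, 0.0206]
tcp_rot: [3.118, -0.37, 0.005]
wrist_force: [-1.4, 0.2, 6.7]
width: 0.167
grip_force: 50.3
```

```bash
cat >> h.py <<'E'
RACK=np.array([.612,.158,18.5]); SY=dict(short=.06,medium=0,long=-.06)
def slot(n,rack=None):
    rk=RACK if rack is None else rack; Rz=R.from_euler('z',rk[2],degrees=True)
    return Rz.apply([.0025,SY[n],.0807])+[rk[0],rk[1],0], Rz*R.from_euler('y',-30,degrees=True)
def place(n,h,bx,bz,rack=None):
    p,Rs=slot(n,rack); r=Rs*R.from_euler('x',180,degrees=True)
    return p+Rs.apply([0,0,h])-r.apply([bx,0,bz]), r
E
python3 - <<'E'
from h import *
s=readout.read_state(); s['tool_pos']=s['tool_pos']+[0,0,.13]
print(slot('short')[0],place('short',.06,-.0025,.0126)[0],delta(*place('short',.06,-.0025,.0126),s))
E
```

```text
[0.59533253 0.21569268 0.0807    ] [0.56296156 0.20486151 0.14482344] ([0.0045, -0.3054, 0.0053], [8.52, 29.03, -31.27])
```

jog_arm(deltas=[0, 0, -0.02, 0, 0, 0, -1, 0, 0, -0.06, 0, 0, 0, -1, 0, 0, -0.1, 0, 0, 0, -1, 0, 0, -0.13, 0, 0, 0, -1, 0, 0, -0.13, 0, 0, 0, -1])

```text
time: 4.35
tool_pos: [0.4894, -0.0914, 0.1547]
tcp_rot: [3.117, -0.37, 0.017]
wrist_force: [1.3, -0.5, 0.1]
width: 0.166
grip_force: 49.5
```

jog_arm(deltas=[0.002, -0.3, 0, 8.5, 29, -31.3, -1, 0.002, -0.3, 0, 8.5, 29, -31.3, -1, 0.002, -0.3, 0, 8.5, 29, -31.3, -1, 0.002, -0.3, 0, 8.5, 29, -31.3, -1, 0.002, -0.3, 0, 8.5, 29, -31.3, -1, 0.002, -0.3, 0, 8.5, 29, -31.3, -1, 0.002, -0.3, 0, 8.5, 29, -31.3, -1, 0.002, -0.3, 0, 8.5, 29, -31.3, -1])

```text
time: 5.15
tool_pos: [0.5565, 0.202, 0.1471]
tcp_rot: [-2.919, -0.48, -0.772]
wrist_force: [-0.2, 0.3, -0.5]
width: 0.169
grip_force: 49.6
```

jog_arm(deltas=[0, 0, 0, 0, 0, 0, -1, 0, 0, 0, 0, 0, 0, -1])

```text
time: 5.35
tool_pos: [0.5573, 0.1994, 0.1476]
tcp_rot: [-2.92, -0.473, -0.774]
wrist_force: [-0.4, -0.3, -1.0]
width: 0.166
grip_force: 49.6
```

```bash
python3 - <<'E'
from h import *
c=read_camera("wrist"); cv2.imwrite("pics/w4.png",c['color']); np.save("w4.npy",c,allow_pickle=True)
s=readout.read_state(); print(s['tool_pos'],s['tcp_rot'],delta(*place('short',.06,-.0025,.0126)), R.from_rotvec(s['tcp_rot']).inv().apply(c['origin']-s['tool_pos']))
E
```

```text
[0.55752241 0.19924598 0.1478414 ] [-2.92033126 -0.47221274 -0.77507169] ([0.0045, -0.0036, 0.0061], [-0.02, 0.26, -0.14]) [ 7.96793417e-02 -9.28232095e-05 -1.25372217e-01]
```

View pics/w4.png

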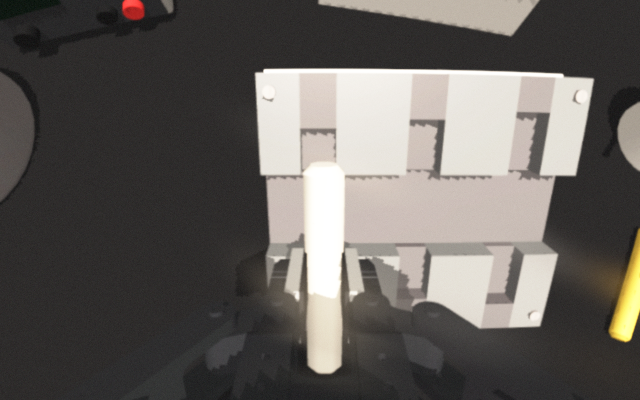

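The picture shows the bar held centrally, from (325,165) to (325,370), with the rack behind it. The short slot's upper part is at columns 300–336, its upper end wall at row ~130. I take edge profiles for a finer fit of the rack.

```bash
python3 - <<'E'
from h import *
g=cv2.GaussianBlur(cv2.cvtColor(np.load("w4.npy",allow_pickle=True).item()['color'],cv2.COLOR_BGR2GRAY),(3,3),0).astype(int)
for x in (280,370,475): print(x,'r62',g[62:84:2,x].tolist(),'r166',g[166:188,x].tolist(),'r236',g[236:260,x].tolist())
for y in (150,110): print(y,[(x,int(g[y,x+2]-g[y,x-2])) for x in range(250,600) if abs(g[y,x+2]-g[y,x-2])>25])
print('r290',[(x,int(g[290,x+2]-g[290,x-2])) for x in range(400,560) if abs(g[290,x+2]-g[290,x-2])>20])
for x in (318,425,530): print(x,'endwall r108',g[108:140,x].tolist())
print('low endwall',g[280:306,412].tolist(),g[285:310,498].tolist(),'bot',g[316:334,460].tolist())
E
```

```text
280 r62 [44, 44, 46, 135, 252, 252, 242, 240, 239, 239, 239] r166 [228, 229, 229, 229, 228, 228, 228, 221, 198, 162, 142, 153, 176, 189, 194, 196, 196, 195, 195, 194, 194, 194] r236 [193, 194, 194, 194, 194, 192, 183, 168, 157, 154, 153, 153, 154, 154, 155, 155, 154, 154, 157, 170, 193, 211, 198, 153]
370 r62 [43, 45, 45, 131, 251, 253, 243, 241, 241, 240, 240] r166 [230, 230, 230, 230, 230, 230, 230, 225, 207, 178, 156, 154, 169, 189, 202, 206, 206, 205, 205, 205, 204, 203] r236 [193, 194, 194, 194, 193, 190, 181, 166, 156, 152, 151, 152, 153, 152, 152, 152, 152, 151, 149, 159, 185, 201, 186, 151]
475 r62 [45, 44, 45, 50, 161, 253, 246, 234, 232, 232, 232] r166 [227, 227, 226, 226, 227, 227, 226, 221, 205, 174, 147, 145, 161, 179, 190, 194, 195, 195, 194, 194, 194, 194] r236 [193, 193, 193, 193, 191, 183, 171, 161, 155, 153, 154, 154, 153, 153, 154, 155, 154, 154, 163, 187, 211, 222, 225, 225]
150 [(256, 57), (257, 118), (258, 163), (259, 165), (260, 125), (261, 64), (298, -39), (299, -53), (300, -44), (303, 27), (335, 29), (336, 47), (337, 48), (338, 28), (407, -29), (408, -27), (4
[... 1269 characters left out ...]
5 endwall r108 [202, 202, 202, 202, 202, 202, 202, 202, 202, 200, 188, 160, 130, 115, 114, 123, 141, 161, 179, 192, 198, 199, 199, 199, 199, 198, 198, 198, 199, 199, 199, 198]
530 endwall r108 [194, 195, 192, 176, 146, 120, 111, 110, 110, 110, 119, 141, 169, 188, 194, 195, 194, 194, 193, 193, 193, 194, 194, 195, 195, 195, 194, 193, 190, 185, 180, 179]
low endwall [192, 192, 193, 192, 193, 193, 190, 179, 156, 137, 129, 128, 128, 128, 127, 121, 113, 108, 110, 117, 125, 135, 146, 157, 161, 149] [192, 191, 191, 192, 192, 191, 185, 168, 145, 129, 125, 125, 124, 124, 125, 125, 124, 128, 147, 173, 189, 191, 191, 191, 191] bot [139, 98, 75, 70, 70, 70, 71, 70, 70, 70, 69, 70, 71, 72, 71, 70, 70, 69]
```

```bash
cat > fit4.py <<'E'
from pts import *
s_=np.linspace(-82,82,60); y_=np.linspace(93,-93,60)
YL=[(93,258.5,150),(93,256.7,110),(70,299,150),(70,299.5,110),(50,336.5,150),(50,336,110),(10,407.5,150),(10,409.5,110),(-10,442,150),(-10,445.5,110),(-50,510.5,150),(-50,516,110),(-70,543.5,150),(-70,550,110),(-93,580.3,150),(-93,587.7,110),(-10,427,290),(-50,487,290),(-70,516,290),(-93,549,290)]
SL=[(26,280,174.5),(26,370,175),(26,475,175),(-26,280,256),(-26,370,256),(-26,475,255),(52.5,318,128),(57.5,425,119.3),(62.5,530,111.8),(-62.5,498,303)]
def res(c,pose,SL=SL,YL=YL):
    o=[]
    for y,u,v in YL:
        p=proj(c,pose(np.array([S(a,y) for a in s_])/1000)); o.append(np.interp(v,p[::-1,1],p[::-1,0])-u)
    for s,u,v in SL:
        p=proj(c,pose(np.array([S(s,b) for b in y_])/1000)); o.append(np.interp(u,p[:,0],p[:,1])-v)
    return np.array(o)
E
python3 - <<'E'
from fit4 import *
c=np.load("w4.npy",allow_pickle=True).item()
f=lambda v:res(c,lambda P:W(v,P)); s=least_squares(f,[.612,.158,.323],loss='soft_l1',diff_step=1e-4); print(s.x[:2].round(4),np.degrees(s.x[2]).round(2),f(s.x).round(1).tolist())
f=lambda v:res(c,lambda P:R.from_rotvec(v[3:]).apply(P)+v[:3]); s=least_squares(f,[.612,.158,0,0,0,.323],loss='soft_l1',diff_step=1e-4); print(s.x.round(4),R.from_rotvec(s.x[3:]).as_euler('zyx',degrees=True).round(2),f(s.x).round(1).tolist())
# held bar in the tool frame: mask
st=readout.read_state(); r0=R.from_rotvec(st['tcp_rot'])
im=c['color']; g=cv2.cvtColor(im,cv2.COLOR_BGR2GRAY)
print('top end col325',g[155:180:1,325].tolist(),'bot',g[355:385,325].tolist())
# expected pixels of bar ends in tool frame (top-surface end edges, lower end edges)
for bz in (.0106,.0126):
  for bx in (0,-.0025):
    for e in (.05,-.05): print(bz,bx,e,proj(c,st['tool_pos']+r0.apply([[bx+e,0,bz-.008],[bx+e,0,bz+.008]])).round(1).tolist())
E
```

```text
[0.6112 0.1575] 18.54 [0.6, 0.3, 1.1, -0.3, -0.7, 0.2, -0.5, 0.1, 0.1, 0.3, -0.1, 0.2, -0.2, -0.0, -0.5, -0.3, 0.2, 0.0, 0.0, -0.7, 0.3, -0.3, -0.1, 0.1, 0.0, 0.1, 0.1, -0.0, 0.0, 0.5]
[ 6.114e-01  1.574e-01  1.000e-04 -1.700e-03 -2.400e-03  3.234e-01] [18.53 -0.15 -0.07] [0.4, 0.1, 0.9, -0.5, -0.8, -0.0, -0.6, 0.0, 0.1, 0.3, 0.0, 0.3, -0.0, 0.2, -0.2, -0.0, 0.2, 0.1, 0.1, -0.5, 0.3, -0.3, -0.2, 0.0, -0.0, 0.1, 0.1, -0.1, -0.1, 0.4]
top end col325 [209, 206, 206, 204, 203, 209, 222, 238, 243, 243, 243, 247, 254, 255, 255, 255, 255, 255, 255, 255, 255, 255, 255, 255, 255] bot [227, 226, 226, 228, 226, 227, 226, 228, 227, 227, 228, 226, 226, 225, 226, 226, 223, 206, 148, 72, 44, 45, 44, 47, 47, 46, 50, 45, 50, 42]
0.0106 0 0.05 [[324.2, 164.1], [324.2, 155.2]]
0.0106 0 -0.05 [[323.7, 376.8], [323.8, 352.3]]
0.0106 -0.0025 0.05 [[324.2, 170.8], [324.2, 161.2]]
0.0106 -0.0025 -0.05 [[323.7, 380.8], [323.8, 356.2]]
0.0126 0 0.05 [[324.2, 162.9], [324.2, 154.3]]
0.0126 0 -0.05 [[323.7, 373.5], [323.8, 349.5]]
0.0126 -0.0025 0.05 [[324.2, 169.5], [324.2, 160.2]]
0.0126 -0.0025 -0.05 [[323.7, 377.5], [323.8, 353.4]]
```

The rack fit is now sub-pixel: (0.6112, 0.1575), yaw 18.54°. The bar sits about −2 mm along tool x in the grip. I go to 20 mm above seated first.

```bash
sed -i 's/^RACK=np.array(.*18.5\]);/RACK=np.array([.6112,.1575,18.54]);/' h.py; python3 - <<'E'
from h import *
print(RACK,delta(*place('short',.02,-.002,.0126)))
E
```

```text
[ 0.6112  0.1575 18.54  ] ([0.0034, -0.0034, 0.0456], [-0.0, 0.26, -0.17])
```

jog_arm(deltas=[0.0034, -0.0034, 0.02, 0, 0.3, -0.2, -1, 0.0034, -0.0034, 0.046, 0, 0.3, -0.2, -1, 0.0034, -0.0034, 0.046, 0, 0.3, -0.2, -1, 0.0034, -0.0034, 0.046, 0, 0.3, -0.2, -1, 0.0034, -0.0034, 0.046, 0, 0.3, -0.2, -1])

```text
time: 5.9
tool_pos: [0.5812, 0.2116, 0.1107]
tcp_rot: [-2.916, -0.478, -0.785]
wrist_force: [-0.2, -0.5, -1.4]
width: 0.166
grip_force: 49.6
```

```bash
python3 - <<'E'
from h import *
for i in range(2):
    c=read_camera("wrist"); s=readout.read_state(); print(s['time'],delta(*place('short',.0,-.002,.0126)),s['wrist_force'])
np.save("w5.npy",c,allow_pickle=True); cv2.imwrite("pics/w5.png",c['color'])
E
```

```text
5.95 ([-0.0015, 0.0011, 0.0205], [-0.04, -0.17, 0.1]) [-0.76370048  0.63760725  0.14193064]
6.0 ([-0.0017, 0.0012, 0.0205], [-0.05, -0.19, 0.11]) [0.83393571 0.05073559 0.12582896]
```

jog_arm(deltas=[-0.0015, 0.001, 0.002, 0, 0, 0, -1, -0.0015, 0.001, 0.005, 0, 0, 0, -1, -0.0015, 0.001, 0.008, 0, 0, 0, -1, -0.0015, 0.001, 0.011, 0, 0, 0, -1, -0.0015, 0.001, 0.014, 0, 0, 0, -1, -0.0015, 0.001, 0.017, 0, 0, 0, -1, -0.0015, 0.001, 0.017, 0, 0, 0, -1])

```text
time: 6.7
tool_pos: [0.5879, 0.2136, 0.0937]
tcp_rot: [-2.917, -0.48, -0.782]
wrist_force: [-0.7, 0.7, -0.6]
width: 0.167
grip_force: 49.6
```

```bash
python3 - <<'E'
from h import *
s=readout.read_state(); print(s['time'],delta(*place('short',.0,-.002,.0126)),R.from_rotvec(s['tcp_rot']).inv().apply(s['wrist_force']),s['torque'])
E
```

```text
6.7 ([0.0014, 0.0007, 0.002], [-0.07, -0.02, 0.14]) [-0.67817064 -0.89062121  0.29012842] [-0.07871546  0.28702275 -0.01469522]
```

The bar is 11 mm into the slot with no force, so it fits. Now the last 2 mm, then release with a small opening and back off.

jog_arm(deltas=[0, 0, 0.002, 0, 0, 0, -1, 0, 0, 0.002, 0, 0, 0, -0.5, 0, 0, 0.002, 0, 0, 0, -0.3, 0, 0, 0.002, 0, 0, 0, -0.3, 0, 0, -0.02, 0, 0, 0, -0.3, 0, 0, -0.06, 0, 0, 0, -0.3, 0, 0, -0.11, 0, 0, 0, -0.3, 0, 0, -0.11, 0, 0, 0, -0.3])

```text
time: 7.5
tool_pos: [0.5382, 0.1968, 0.1983]
tcp_rot: [-2.909, -0.479, -0.803]
wrist_force: [0.7, -0.7, 1.3]
width: 0.344
grip_force: 0.0
```

```bash
python3 - <<'E'
from h import *
for i in range(2): c=read_camera("wrist"); 
s=readout.read_state(); print(s['time'],s['wrist_force'],s['width'])
np.save("w6.npy",c,allow_pickle=True); cv2.imwrite("pics/w6.png",c['color'])
p,Rs=slot('short'); 
for d in (-.0025,.0025):
  print(d,[proj(c,p+Rs.apply([[e+d,0,.008]])).round(1).tolist() for e in (.05,-.05)], 'raised',[proj(c,p+Rs.apply([[e+d,0,.018]])).round(1).tolist() for e in (.05,-.05)])
print(delta(*tgt([.433,-.247,.14],-6.5,0)))
E
```

```text
7.6 [-0.43976746 -1.24918507 -0.5620792 ] 0.3512807159272684
-0.0025 [[[324.9, 138.8]], [[324.2, 268.1]]] raised [[[324.9, 141.0]], [[324.2, 274.7]]]
0.0025 [[[324.9, 131.5]], [[324.3, 262.4]]] raised [[[324.9, 133.5]], [[324.2, 268.7]]]
([-0.2339, 0.3866, -0.0761], [-6.66, -29.89, 24.61])
```

View pics/w6.png

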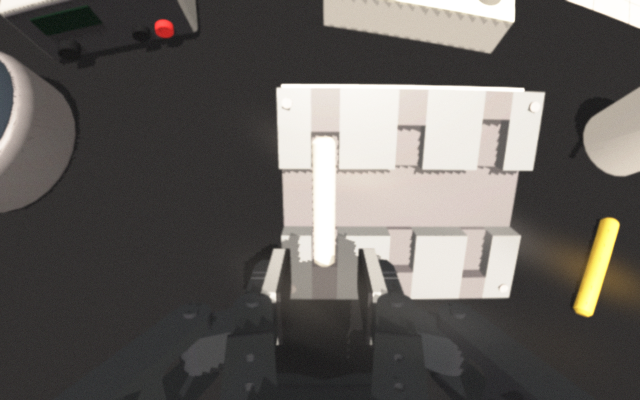

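The 100 mm bar lies in the short slot, its ends at rows 137 and 266 where a seated bar should be. Next is the 110 mm bar.

jog_arm(deltas=[-0.234, 0.387, -0.076, -6.7, -29.9, 24.6, 0, -0.234, 0.387, -0.076, -6.7, -29.9, 24.6, 0, -0.234, 0.387, -0.076, -6.7, -29.9, 24.6, 0, -0.234, 0.387, -0.076, -6.7, -29.9, 24.6, 0, -0.234, 0.387, -0.076, -6.7, -29.9, 24.6, 0, -0.234, 0.387, -0.076, -6.7, -29.9, 24.6, 0, -0.234, 0.387, -0.076, -6.7, -29.9, 24.6, 0, -0.234, 0.387, -0.076, -6.7, -29.9, 24.6, 0])

```text
time: 8.4
tool_pos: [0.4439, -0.1925, 0.1424]
tcp_rot: [3.135, -0.178, -0.013]
wrist_force: [0.7, 1.0, -0.1]
width: 0.499
grip_force: 0.0
```

```bash
python3 - <<'E'
from m import *
for i in range(3): c=read_camera("wrist")
for b in bars(c,.012,amin=300,amax=8000): print(b)
s=readout.read_state(); print(s['tool_pos'],delta(*tgt([.433,-.247,.019],-6.5,0)))
E
```

```text
(array([393., 187.]), array([ 434.7, -247.1]), 111.1, 17.0, 173.7)
[ 0.44342242 -0.19322647  0.14231257] ([-0.0028, 0.0544, 0.1234], [0.09, 0.52, -0.34])
```

jog_arm(deltas=[-0.004, 0.045, 0.02, 0, 0.5, -0.2, 0, -0.004, 0.0545, 0.06, 0, 0.5, -0.2, 0, -0.004, 0.0545, 0.1, 0, 0.5, -0.2, 0, -0.004, 0.0545, 0.115, 0, 0.5, -0.2, 0, -0.004, 0.0545, 0.115, 0, 0.5, -0.2, 0])

```text
time: 9.05
tool_pos: [0.4317, -0.2418, 0.0257]
tcp_rot: [-3.135, 0.171, 0.007]
wrist_force: [-0.4, -0.7, -1.2]
width: 0.499
grip_force: 0.0
```

```bash
python3 - <<'E'
from h import *
s=readout.read_state(); print(s['tool_pos'],s['wrist_force'],delta(*tgt([.434,-.247,.019],-6.4,0)))
E
```

```text
[ 0.43170722 -0.24176091  0.02572539] [-0.35321897 -0.69324477 -1.15114269] ([0.0029, 0.005, 0.0067], [-0.09, 0.25, 0.16])
```

jog_arm(deltas=[0.003, 0.005, 0.0, 0, 0, 0, 0, 0.003, 0.005, 0.0065, 0, 0, 0, 0, 0.003, 0.005, 0.0065, 0, 0, 0, 0, 0.003, 0.005, 0.0065, 0, 0, 0, -1, 0.003, 0.005, 0.0065, 0, 0, 0, -1, 0.003, 0.005, 0.0065, 0, 0, 0, -1, 0.003, 0.005, 0.0065, 0, 0, 0, -1, 0.003, 0.005, 0.0065, 0, 0, 0, -1], squeeze=50)

```text
time: 9.85
tool_pos: [0.4375, -0.2505, 0.0243]
tcp_rot: [3.133, -0.173, 0.007]
wrist_force: [-0.7, 2.0, 6.1]
width: 0.162
grip_force: 49.1
```

jog_arm(deltas=[0, 0, -0.02, 0, 0, 0, -1, 0, 0, -0.06, 0, 0, 0, -1, 0, 0, -0.1, 0, 0, 0, -1, 0, 0, -0.14, 0, 0, 0, -1, 0, 0, -0.14, 0, 0, 0, -1])

```text
time: 10.35
tool_pos: [0.4402, -0.2523, 0.1699]
tcp_rot: [3.128, -0.172, 0.022]
wrist_force: [1.2, -1.0, -0.3]
width: 0.154
grip_force: 49.0
```

```bash
python3 - <<'E'
from h import *
s=readout.read_state(); print(s['tool_pos'],delta(*place('medium',.06,0,.0126)))
E
```

```text
[ 0.44020162 -0.25231191  0.16993556] ([0.0939, -0.4121, 0.0243], [7.13, 28.8, -24.09])
```

jog_arm(deltas=[0.094, -0.412, 0.024, 0, 0, 0, -1, 0.094, -0.412, 0.024, 0, 0, 0, -1, 0.094, -0.412, 0.024, 7.1, 28.8, -24.1, -1, 0.094, -0.412, 0.024, 7.1, 28.8, -24.1, -1, 0.094, -0.412, 0.024, 7.1, 28.8, -24.1, -1, 0.094, -0.412, 0.024, 7.1, 28.8, -24.1, -1, 0.094, -0.412, 0.024, 7.1, 28.8, -24.1, -1, 0.094, -0.412, 0.024, 7.1, 28.8, -24.1, -1])

```text
time: 11.15
tool_pos: [0.5646, 0.128, 0.1369]
tcp_rot: [-2.916, -0.471, -0.762]
wrist_force: [0.2, -1.9, -1.3]
width: 0.165
grip_force: 49.1
```

```bash
python3 - <<'E'
from h import *
for i in range(3): c=read_camera("wrist")
cv2.imwrite("pics/w7.png",c['color'])
s=readout.read_state(); print(s['time'],s['tool_pos'],s['width'],s['wrist_force'],delta(*place('medium',.06,0,.0126)))
E
```

```text
11.3 [0.56659981 0.13047398 0.13855218] 0.1591120066508418 [ 0.25214204 -0.47622343 -1.391774  ] ([0.0173, -0.0114, 0.0041], [-0.61, 0.56, 0.03])
```

View pics/w7.png

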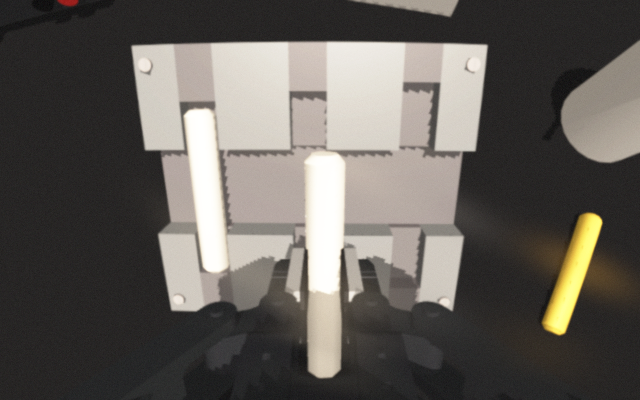

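The 110 mm bar is held by its middle, from (325,153) to (325,376), and the short bar is still seated. I measure the bar's offset in the grip from its end edges.

```bash
cat > off.py <<'E'
from h import *
def off(c,L):
    "offset bx, depth bz, pitch of the held bar from its far end (top and lower edge) and near end (top edge)"
    from scipy.optimize import least_squares
    g=cv2.cvtColor(c['color'],cv2.COLOR_BGR2GRAY).astype(float)[:,318:332].mean(1)
    d=np.gradient(cv2.GaussianBlur(g.reshape(-1,1),(1,5),1).ravel())
    print('far',[int(x) for x in g[140:180]],'near',[int(x) for x in g[364:386]])
E
python3 - <<'E'
from off import *
c=read_camera("wrist"); off(c,.11)
s=readout.read_state(); r0=R.from_rotvec(s['tcp_rot'])
for bx in (0,-.004):
  for bz in (.0106,.0146):
    print(bx,bz,[proj(c,s['tool_pos']+r0.apply([[bx+e,0,bz+k]])).round(1)[0,1] for e,k in ((.055,-.008),(.055,.008),(-.055,-.008))])
E
```

```text
far [195, 196, 196, 188, 179, 177, 181, 174, 153, 141, 152, 192, 221, 228, 230, 235, 250, 253, 254, 254, 254, 254, 254, 254, 254, 254, 254, 254, 254, 254, 254, 254, 254, 254, 254, 254, 254, 254, 254, 254] near [206, 207, 206, 206, 205, 205, 204, 204, 203, 202, 201, 200, 190, 144, 80, 45, 44, 42, 42, 40, 39, 38]
0 0.0106 [np.float64(153.1), np.float64(145.3), np.float64(386.7)]
0 0.0146 [np.float64(151.0), np.float64(143.6), np.float64(380.0)]
-0.004 0.0106 [np.float64(163.9), np.float64(155.0), np.float64(392.9)]
-0.004 0.0146 [np.float64(161.5), np.float64(153.1), np.float64(386.3)]
```

```bash
python3 - <<'E'
from h import *
print(delta(*place('medium',.02,-.0025,.0165)))
E
```

```text
([0.0208, -0.0125, 0.0405], [-0.55, 0.59, -0.07])
```

jog_arm(deltas=[0.021, -0.0125, 0.0, -0.6, 0.6, 0, -1, 0.021, -0.0125, 0.02, -0.6, 0.6, 0, -1, 0.021, -0.0125, 0.04, -0.6, 0.6, 0, -1, 0.021, -0.0125, 0.04, -0.6, 0.6, 0, -1, 0.021, -0.0125, 0.04, -0.6, 0.6, 0, -1, 0.021, -0.0125, 0.04, -0.6, 0.6, 0, -1])

```text
time: 11.95
tool_pos: [0.5996, 0.1503, 0.1161]
tcp_rot: [-2.92, -0.466, -0.787]
wrist_force: [0.8, 0.8, -1.6]
width: 0.159
grip_force: 49.2
```

```bash
python3 - <<'E'
from h import *
for i in range(2):c=read_camera("wrist"); s=readout.read_state(); print(delta(*place('medium',0,-.0025,.0165)))
E
```

```text
([-0.002, -0.003, 0.0223], [0.2, -0.21, -0.31])
([-0.0023, -0.0028, 0.0223], [0.2, -0.24, -0.29])
```

jog_arm(deltas=[-0.002, -0.003, 0.002, 0.2, -0.2, -0.3, -1, -0.002, -0.003, 0.004, 0.2, -0.2, -0.3, -1, -0.002, -0.003, 0.004, 0.2, -0.2, -0.3, -1, -0.002, -0.003, 0.004, 0.2, -0.2, -0.3, -1])

```text
time: 12.45
tool_pos: [0.5988, 0.1545, 0.1112]
tcp_rot: [-2.918, -0.478, -0.78]
wrist_force: [-0.5, 0.4, -0.8]
width: 0.163
grip_force: 49.2
```

```bash
python3 - <<'E'
from h import *
for i in range(2):c=read_camera("wrist"); s=readout.read_state(); print(delta(*place('medium',0,-.0025,.0165)))
E
```

```text
([0.0003, 0.0011, 0.0175], [-0.05, 0.04, 0.06])
([0.0003, 0.0011, 0.0175], [-0.05, 0.04, 0.06])
```

jog_arm(deltas=[0, 0.001, 0.003, 0, 0, 0, -1, 0, 0.001, 0.006, 0, 0, 0, -1, 0, 0.001, 0.009, 0, 0, 0, -1, 0, 0.001, 0.012, 0, 0, 0, -1, 0, 0.001, 0.015, 0, 0, 0, -1, 0, 0.001, 0.015, 0, 0, 0, -1, 0, 0.001, 0.015, 0, 0, 0, -1])

```text
time: 13.25
tool_pos: [0.6063, 0.1559, 0.098]
tcp_rot: [-2.918, -0.478, -0.78]
wrist_force: [-1.0, 0.2, -0.3]
width: 0.164
grip_force: 49.2
```

```bash
python3 - <<'E'
from h import *
s=readout.read_state(); print(delta(*place('medium',0,-.0025,.0165)),R.from_rotvec(s['tcp_rot']).inv().apply(s['wrist_force']))
E
```

```text
([0.0005, 0.0, 0.0023], [-0.05, 0.06, 0.05]) [-0.89812383 -0.52999356 -0.16483756]
```

No force at ~2 mm above seated. I lower the last bit, release and retreat.

jog_arm(deltas=[0, 0, 0.002, 0, 0, 0, -1, 0, 0, 0.002, 0, 0, 0, -0.5, 0, 0, 0.002, 0, 0, 0, -0.3, 0, 0, 0.002, 0, 0, 0, -0.3, 0, 0, -0.02, 0, 0, 0, -0.3, 0, 0, -0.06, 0, 0, 0, -0.3, 0, 0, -0.1, 0, 0, 0, -0.3, 0, 0, -0.1, 0, 0, 0, -0.3])

```text
time: 14.05
tool_pos: [0.5611, 0.14, 0.1916]
tcp_rot: [-2.914, -0.477, -0.796]
wrist_force: [1.1, 0.4, 0.7]
width: 0.354
grip_force: 0.0
```

```bash
cat > seat.py <<'E'
from h import *
def seat(c,n,L):
    g=cv2.cvtColor(c['color'],cv2.COLOR_BGR2GRAY); m=(g>246).astype(np.uint8)
    p,Rs=slot(n); pc=proj(c,p)[0]; lab=cv2.connectedComponentsWithStats(m)
    print(n,'pred ends (low/high seat)',[proj(c,p+Rs.apply([[e+d,0,.008]]))[0].round(1).tolist() for d in (-.0025,.0025) for e in (L/2,-L/2)])
    for st in lab[2][1:]:
        x,y,w,h,a=st
        if a>300: print('  blob',x,y,w,h,a)
E
python3 - <<'E'
from seat import *
for i in range(2):c=read_camera("wrist")
cv2.imwrite("pics/w8.png",c['color'])
seat(c,'medium',.11); seat(c,'short',.1)
print(delta(*tgt([.6424,-.1685,.16],-21.4,0)))
E
```

```text
medium pred ends (low/high seat) [[323.2, 132.3], [322.8, 277.9], [323.2, 124.8], [322.8, 272.1]]
  blob 362 0 95 16 799
  blob 580 0 37 25 694
  blob 617 0 23 35 666
  blob 198 84 252 5 744
  blob 313 132 21 132 2452
  blob 225 139 28 126 2374
  blob 622 310 18 39 373
short pred ends (low/high seat) [[234.1, 139.8], [243.8, 271.6], [233.6, 132.4], [243.3, 265.8]]
  blob 362 0 95 16 799
  blob 580 0 37 25 694
  blob 617 0 23 35 666
  blob 198 84 252 5 744
  blob 313 132 21 132 2452
  blob 225 139 28 126 2374
  blob 622 310 18 39 373
([-0.0308, 0.3187, 0.0133], [-10.5, -28.93, 39.06])
```

Both bars are seated at the predicted places. The wash bottle stands near (0.72, −0.055), so I route to the 120 mm bar by smaller x.

```bash
python3 - <<'E'
from h import *
print(delta(*tgt([.53,-.18,.18],-21.4,0)))
E
```

```text
([-0.116, 0.2938, -0.0594], [-10.5, -28.93, 39.06])
```

jog_arm(deltas=[-0.07, 0.05, -0.06, 0, 0, 0, 0, -0.116, 0.294, -0.059, -10.5, -28.9, 39, 0, -0.116, 0.294, -0.059, -10.5, -28.9, 39, 0, -0.116, 0.294, -0.059, -10.5, -28.9, 39, 0, -0.116, 0.294, -0.059, -10.5, -28.9, 39, 0, -0.116, 0.294, -0.059, -10.5, -28.9, 39, 0, -0.116, 0.294, -0.059, -10.5, -28.9, 39, 0, -0.116, 0.294, -0.059, -10.5, -28.9, 39, 0])

```text
time: 14.95
tool_pos: [0.5307, -0.1841, 0.1753]
tcp_rot: [3.084, -0.589, -0.011]
wrist_force: [0.3, 1.1, -0.6]
width: 0.498
grip_force: 0.0
```

```bash
python3 - <<'E'
from m import *
for i in range(3): c=read_camera("wrist")
for b in bars(c,.012,amin=300,amax=8000): print(b)
s=readout.read_state(); print(s['tool_pos'],delta(*tgt([.6424,-.1685,.06],-21.2,0)))
E
```

```text
(array([255.,  63.]), array([ 631.6, -163.9]), 93.9, 16.7, 158.7)
[ 0.52882438 -0.17952     0.17580635] ([0.1025, -0.0517, 0.1151], [0.06, 0.35, -0.12])
```

jog_arm(deltas=[0.05, -0.026, 0.02, 0, 0.3, 0, 0, 0.1, -0.052, 0.06, 0, 0.3, 0, 0, 0.1025, -0.052, 0.08, 0, 0.3, 0, 0, 0.1025, -0.052, 0.08, 0, 0.3, 0, 0, 0.1025, -0.052, 0.08, 0, 0.3, 0, 0])

```text
time: 15.6
tool_pos: [0.6419, -0.1669, 0.0952]
tcp_rot: [3.087, -0.577, -0.005]
wrist_force: [0.4, -0.9, 0.8]
width: 0.498
grip_force: 0.0
```

```bash
python3 - <<'E'
from m import *
for i in range(3): c=read_camera("wrist")
for b in bars(c,.012,amin=300,amax=12000): print(b)
s=readout.read_state(); print(s['tool_pos'],delta(*tgt([.6424,-.1685,.019],-21.3,0)))
E
```

```text
(array([393., 276.]), array([ 582.8, -195.8]), 44.2, 11.6, 173.4)
(array([254., 276.]), array([ 617. , -107.5]), 44.2, 11.3, 143.8)
(array([324., 206.]), array([ 642.7, -168.3]), 122.1, 17.0, 158.9)
[ 0.64387017 -0.16878985  0.09978349] ([-0.0019, 0.0001, 0.0808], [0.09, -0.31, 0.0])
```

jog_arm(deltas=[-0.002, 0, 0.04, 0, -0.3, 0, 0, -0.002, 0, 0.07, 0, -0.3, 0, 0, -0.002, 0, 0.075, 0, -0.3, 0, 0, -0.002, 0, 0.075, 0, -0.3, 0, 0, -0.002, 0, 0.075, 0, -0.3, 0, 0])

```text
time: 16.25
tool_pos: [0.6436, -0.1692, 0.0254]
tcp_rot: [3.085, -0.582, 0.002]
wrist_force: [1.6, -0.8, 0.0]
width: 0.501
grip_force: 0.0
```

```bash
python3 - <<'E'
from h import *
c=read_camera("top"); s=readout.read_state(); print(s['tool_pos'],s['wrist_force'],delta(*tgt([.6425,-.1685,.019],-21.3,0)))
E
```

```text
[ 0.64389809 -0.16931196  0.02564134] [-0.32559121  0.98790049  0.12876099] ([-0.0016, -0.0003, 0.0066], [0.09, -0.12, -0.05])
```

jog_arm(deltas=[-0.0015, 0, 0.0055, 0, 0, 0, 0, -0.0015, 0, 0.0055, 0, 0, 0, 0, -0.0015, 0, 0.0055, 0, 0, 0, -1, -0.0015, 0, 0.0055, 0, 0, 0, -1, -0.0015, 0, 0.0055, 0, 0, 0, -1, -0.0015, 0, 0.0055, 0, 0, 0, -1, -0.0015, 0, 0.0055, 0, 0, 0, -1, -0.0015, 0, 0.0055, 0, 0, 0, -1], squeeze=50)

```text
time: 17.1
tool_pos: [0.641, -0.1681, 0.0175]
tcp_rot: [3.086, -0.581, -0.003]
wrist_force: [-0.0, 0.7, 4.3]
width: 0.168
grip_force: 50.7
```

```bash
python3 - <<'E'
from h import *
s=readout.read_state(); print(s['tool_pos'],s['wrist_force'])
s['tool_pos']=s['tool_pos']+[0,0,.14]
print(delta(*tgt([.51,-.1,.2],10,20),s))
E
```

```text
[ 0.64104826 -0.16809291  0.01753441] [-3.59898654e-03  6.95433222e-01  4.27186955e+00]
([-0.1469, -0.0157, -0.0422], [5.53, 19.63, -31.0])
```

jog_arm(deltas=[0, 0, -0.02, 0, 0, 0, -1, 0, 0, -0.06, 0, 0, 0, -1, -0.02, 0, -0.1, 0, 0, 0, -1, -0.06, 0, -0.14, 0, 0, 0, -1, -0.11, 0, -0.16, 0, 0, 0, -1, -0.147, -0.016, -0.18, 0, 0, 0, -1, -0.147, -0.016, -0.18, 5.5, 19.6, -31, -1, -0.147, -0.016, -0.18, 5.5, 19.6, -31, -1])

```text
time: 17.9
tool_pos: [0.5097, -0.0986, 0.1983]
tcp_rot: [-3.113, 0.178, -0.258]
wrist_force: [0.7, 0.1, -0.4]
width: 0.169
grip_force: 49.6
```

```bash
python3 - <<'E'
from h import *
s=readout.read_state(); print(s['tool_pos'],s['width'],delta(*place('long',.06,.0015,.0115)))
E
```

```text
[ 0.50974358 -0.09857243  0.19833452] 0.16869008314852127 ([0.0553, -0.1956, 0.0708], [7.29, 19.99, -24.06])
```

jog_arm(deltas=[0, -0.05, 0, 7.3, 20, -24, -1, 0, -0.1, 0, 7.3, 20, -24, -1, 0.02, -0.15, 0.02, 7.3, 20, -24, -1, 0.055, -0.195, 0.05, 7.3, 20, -24, -1, 0.055, -0.195, 0.07, 7.3, 20, -24, -1, 0.055, -0.195, 0.07, 7.3, 20, -24, -1, 0.055, -0.195, 0.07, 7.3, 20, -24, -1])

```text
time: 18.6
tool_pos: [0.597, 0.0879, 0.1396]
tcp_rot: [-2.922, -0.466, -0.77]
wrist_force: [0.5, 0.1, -0.0]
width: 0.168
grip_force: 49.7
```

```bash
python3 - <<'E'
from off import *
for i in range(3): c=read_camera("wrist")
off(c,.12); cv2.imwrite("pics/w9.png",c['color'])
s=readout.read_state(); r0=R.from_rotvec(s['tcp_rot']); print(s['tool_pos'],s['width'])
for bx in (0,.002):
  for bz in (.0106,.0146):
    print(bx,bz,[proj(c,s['tool_pos']+r0.apply([[bx+e,0,bz+k]])).round(1)[0,1] for e,k in ((.06,-.008),(.06,.008),(-.06,-.008))])
print(delta(*place('long',.02,.0015,.012)))
E
```

```text
far [250, 249, 248, 248, 248, 248, 248, 248, 248, 248, 248, 247, 248, 247, 248, 248, 248, 248, 247, 248, 248, 248, 248, 248, 248, 248, 248, 248, 248, 248, 248, 248, 248, 248, 249, 249, 249, 249, 249, 249] near [173, 173, 173, 172, 172, 171, 170, 170, 169, 169, 168, 168, 167, 163, 142, 87, 45, 35, 34, 32, 31, 30]
[0.59877247 0.08701727 0.14288249] 0.1664979579307938
0 0.0106 [np.float64(136.0), np.float64(129.9), np.float64(392.7)]
0 0.0146 [np.float64(134.4), np.float64(128.6), np.float64(386.0)]
0.002 0.0106 [np.float64(130.4), np.float64(124.9), np.float64(389.6)]
0.002 0.0146 [np.float64(128.9), np.float64(123.7), np.float64(382.9)]
([-0.0008, -0.0029, 0.0402], [0.11, 0.11, -0.49])
```

```bash
python3 - <<'E'
from h import *
g=cv2.imread("pics/w9.png",0)[:,318:332].mean(1); print([int(x) for x in g[108:142]])
im=cv2.imread("pics/w9.png")[60:320]; cv2.imwrite("pics/w9c.png",cv2.resize(im,(800,325)))
E
```

```text
[152, 153, 147, 128, 95, 80, 77, 79, 79, 86, 100, 120, 137, 146, 150, 150, 151, 151, 151, 158, 180, 196, 202, 217, 241, 248, 249, 250, 250, 249, 250, 250, 249, 248]
```

View pics/w9c.png

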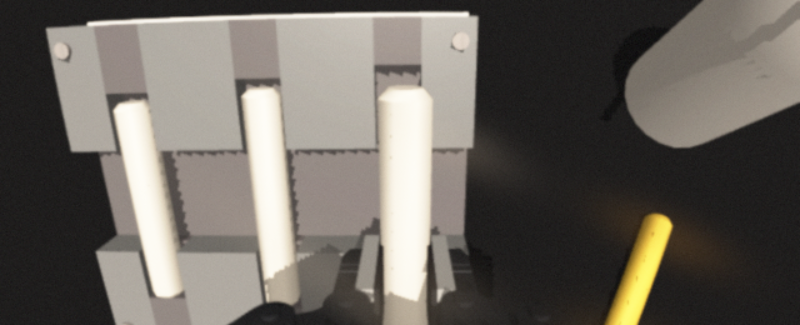

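Both seated bars look right. The third is over the long slot, its far end at row 131 in the full picture, which gives an offset of about +1 mm. I go down to 15 mm above seated.

jog_arm(deltas=[0, -0.003, 0.02, 0.1, 0.1, -0.5, -1, 0, -0.003, 0.044, 0.1, 0.1, -0.5, -1, 0, -0.003, 0.044, 0.1, 0.1, -0.5, -1, 0, -0.003, 0.044, 0.1, 0.1, -0.5, -1, 0, -0.003, 0.044, 0.1, 0.1, -0.5, -1])

```text
time: 19.25
tool_pos: [0.6188, 0.0969, 0.1051]
tcp_rot: [-2.918, -0.477, -0.782]
wrist_force: [-0.5, -0.3, 0.4]
width: 0.17
grip_force: 49.7
```

```bash
python3 - <<'E'
from h import *
for i in range(2):c=read_camera("wrist"); s=readout.read_state(); print(delta(*place('long',0,.001,.012)))
E
```

```text
([-0.0007, 0.0002, 0.0165], [0.0, -0.03, 0.02])
([-0.0007, 0.0003, 0.0164], [0.0, -0.03, 0.03])
```

jog_arm(deltas=[-0.0005, 0, 0.003, 0, 0, 0, -1, -0.0005, 0, 0.006, 0, 0, 0, -1, -0.0005, 0, 0.009, 0, 0, 0, -1, -0.0005, 0, 0.012, 0, 0, 0, -1, -0.0005, 0, 0.0145, 0, 0, 0, -1, -0.0005, 0, 0.0145, 0, 0, 0, -1, -0.0005, 0, 0.0145, 0, 0, 0, -1])

```text
time: 20.05
tool_pos: [0.6246, 0.0996, 0.0903]
tcp_rot: [-2.918, -0.477, -0.778]
wrist_force: [0.6, 0.5, -0.1]
width: 0.163
grip_force: 49.7
```

```bash
python3 - <<'E'
from h import *
s=readout.read_state(); print(delta(*place('long',0,.001,.012)),R.from_rotvec(s['tcp_rot']).inv().apply(s['wrist_force']))
E
```

```text
([0.0013, 0.0009, 0.0004], [-0.05, 0.13, 0.03]) [ 0.63753197 -0.29816243  0.45474151]
```

jog_arm(deltas=[0, 0, 0.0005, 0, 0, 0, -0.6, 0, 0, 0.0005, 0, 0, 0, -0.3, 0, 0, 0.0005, 0, 0, 0, -0.3, 0, 0, 0, 0, 0, 0, -0.3, 0, 0, -0.02, 0, 0, 0, -0.3, 0, 0, -0.06, 0, 0, 0, -0.3, 0, 0, -0.11, 0, 0, 0, -0.3, -0.05, 0, -0.15, 0, 0, 0, -0.3])

```text
time: 20.85
tool_pos: [0.5311, 0.0661, 0.202]
tcp_rot: [-2.915, -0.479, -0.799]
wrist_force: [1.1, -1.9, 1.5]
width: 0.349
grip_force: 0.0
```

jog_arm(deltas=[-0.03, -0.03, -0.05, 0, 0, 0, -0.3, -0.03, -0.03, -0.05, 0, 0, 0, -0.3, -0.03, -0.03, -0.05, 0, 0, 0, -0.3, -0.03, -0.03, -0.05, 0, 0, 0, -0.3])

```text
time: 21.25
tool_pos: [0.4684, 0.0785, 0.2227]
tcp_rot: [-2.918, -0.478, -0.782]
wrist_force: [-0.2, 0.3, 0.3]
width: 0.351
grip_force: 0.0
```

```bash
python3 - <<'E'
from seat import *
c=read_camera("wrist"); c=read_camera("wrist"); cv2.imwrite("pics/w10.png",c['color'])
for n,L in (('short',.1),('medium',.11),('long',.12)): seat(c,n,L)
s=readout.read_state(); print(s['time'],s['tool_pos'],s['width'],s['wrist_force'])
E
```

```text
short pred ends (low/high seat) [[217.6, 33.4], [225.8, 150.5], [217.2, 27.1], [225.3, 145.1]]
  blob 350 21 18 138 1805
  blob 282 27 16 126 1683
  blob 212 34 20 114 1529
  blob 203 183 184 3 494
  blob 276 279 86 100 3187
medium pred ends (low/high seat) [[288.7, 26.0], [291.5, 155.8], [288.6, 19.7], [291.4, 150.4]]
  blob 350 21 18 138 1805
  blob 282 27 16 126 1683
  blob 212 34 20 114 1529
  blob 203 183 184 3 494
  blob 276 279 86 100 3187
long pred ends (low/high seat) [[361.1, 19.8], [357.3, 161.4], [361.3, 13.4], [357.4, 156.0]]
  blob 350 21 18 138 1805
  blob 282 27 16 126 1683
  blob 212 34 20 114 1529
  blob 203 183 184 3 494
  blob 276 279 86 100 3187
21.35 [0.46848936 0.07842344 0.22153951] 0.350012112207842 [ 0.8737547   0.60675433 -0.7524435 ]
```

View pics/w10.png

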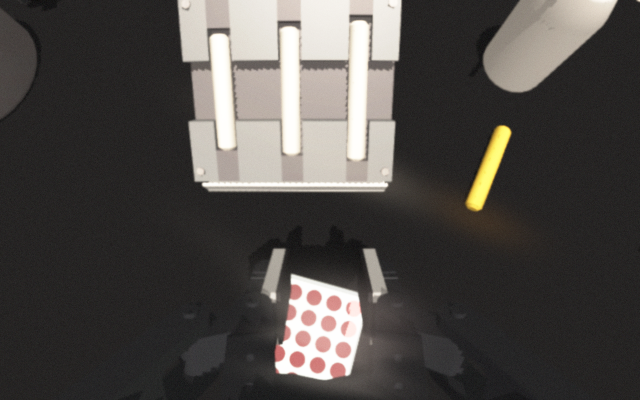

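All three bars lie down in their slots. Their ends are at rows 34–148, 27–153 and 21–159, within 3 px of the seated predictions. The gripper is clear, so I hand in.

```bash
python3 -c "
from workcell import finish_job; print(finish_job())"
```

```text
the job is handed in; nothing more can be done
None
```

The three stir bars are each lying down in the compartment cut to their length (100 mm in short, 110 mm in medium, 120 mm in long), let go, and the job was handed in at about 21 s; I never reached for the other items or the yellow look-alikes.

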